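Clear the root ends off the marble into the scrap drawer

TASK

Clear the two forked root ends off the marble slab: put them both into the open drawer of the camphor chest, then push the drawer fully shut on them. Leave the scoop, the pill boxes and the crock where they are.

Things in the scene. Friction and masses are not known exactly. Their poses are not given: they have to be found in the camera images.
- root_a: Loose forked dried-root end, darker brown, rigid, about 70 g, lying flat, z up. A round shaft 34 mm in diameter runs to its own -x, ending in a pale cut face 50 mm from the origin; two 26 mm thick prongs splay to +x, tips 47 mm from the origin. About 95 mm long, 70 mm wide over the prongs. Origin: underside, where shaft meets prongs.
- root_a_grip (a point): Centre of the shaft of root_a, 22 mm to -x from its origin and 17 mm above its underside: a good place to pinch it across (34 mm wide along the root's y). Same axes as the root.
- root_a_mid (a point): Point of root_a 17 mm above its origin, in the thick of the root. Same axes as the root.
- root_b: Loose forked dried-root end, light tan, rigid, about 70 g, lying flat, z up. A round shaft 34 mm in diameter runs to its own -x, ending in a pale cut face 50 mm from the origin; two 26 mm thick prongs splay to +x, tips 47 mm from the origin. About 95 mm long, 70 mm wide over the prongs. Origin: underside, where shaft meets prongs.
- root_b_grip (a point): Centre of the shaft of root_b, 22 mm to -x from its origin and 17 mm above its underside: a good place to pinch it across (34 mm wide along the root's y). Same axes as the root.
- root_b_mid (a point): Point of root_b 17 mm above its origin, in the thick of the root. Same axes as the root.
- slab: Fixed white marble slab 460 (x) x 320 (y) x 30 mm high on the bench; origin at the centre of its underside. The roots lie loose on the third nearest the robot (its -x end), the scoop, a pill box and a fixed cast-iron screw press (255 mm high, bed 130 x 180 mm, lever arm 350 mm long across the top) stand on the rest, beyond them.
- chest: Fixed camphor-wood chest with one drawer, 240 (x) x 300 (y) x 110 mm high; origin at the centre of its underside, the drawer comes out of its -x face. The edge of its 12 mm thick roof, over the drawer's mouth, lies 105 mm to -x of the origin, its underside 98 mm above the bench.
- chest_drawer0 (a joint): How far the chest's drawer stands open, m: 0 is shut, stop at about 0.165. It starts 0.13 to 0.15 open. It slides with light friction (about 1 N plus damping 4 N s/m), stays where it is left, and is pushed shut towards the chest's +x.
- drawer_floor (a point): Centre of the drawer's inner floor, 22 mm above the bench, moving with the drawer (axes as the chest's; it opens to -x). Inside: x -97 to +97, y -129 to +129 mm, walls 66 mm high. Open by q (m), only x from -0.097 to q - 0.104 is open from above; the chest's roof covers the rest. Front panel's outer face: 118 mm to -x, its top 76 mm above this floor.
- chest_drawer0_handle (a point): Middle of the drawer's brass bar handle, 35 mm in front of the front panel; the bar is 11 mm thick, 130 mm long along the chest's y and can be pushed towards +x to shut the drawer. Moves with the drawer.
- pillbox_a: Loose closed bone pill box on the slab, 74 x 54 x 41 mm; origin centre of underside. Leave alone.
- pillbox_b: Loose closed bone pill box on top of the chest, 74 x 54 x 41 mm; origin centre of underside. Leave alone.
- crock: Loose brown stoneware crock on top of the chest, 110 mm across, 100 mm high; origin centre of underside. Leave alone.
- scoop: Loose copper scoop on the slab, 150 mm long along its x (handle to -x), 56 mm wide, 24 mm high; origin on the underside where handle meets pan. Leave alone.

How it is judged:
By the outcome, as a careful person would: the job done as asked, in the order asked, and still so for the second after the job is handed in, with the robot touching nothing.
It also fails if it takes over 64 s, if anything falls off the work surface, if the arm or the gripper's body presses on something with over 40 N, if the wrist force passes 120 N, or if a joint passes its speed limit or range.

ROBOT

A 7-joint arm with a two-finger parallel gripper is mounted at the origin on the work surface. World frame = base frame: x ahead of the robot, y to its left, z up, the work surface at z = 0. Lengths are in mm, angles in degrees, forces in N, time in s.
With the tool pointing down it reaches from about 400 to 850 mm from the base axis. Payload 10.4 kg.
Tool frame: the origin (TCP) lies at the very end of the fingers, on their centre line; the grasp point (between the pads) lies ctrl.grasp_offset behind it (ctrl.grasp_offset is the distance from the TCP to the grasp point, in mm); z points along the fingers, y is the direction in which the jaws open and shut (so a half turn about z gives the same grasp; the last joint's range is limited). The gripper opens to 85 mm and grips with 20 to 120 N. Pads are 22 mm wide; open, the fingers measure 114 mm over their backs; the gripper's body (76 mm by 85 mm) begins 54 mm behind the grasp point. The pads swing forward as they close: fully open they stand 13 mm farther back than shut.
Start: joints at [65.455, 19.034, -3.707, 83.658, 1.238, 77.344, -5.071], TCP at [246.744, -574.255, 231.338] pointing down, gripper open.
Joint ranges: [-148.97, 148.97], [-28.65, 121.19], [-84.17, 76.75], [9.2, 138.47], [-72.65, 252.65], [3.7, 117.97], [-149.18, 149.18]. Speed limits (degrees/s): [127.2, 127.2, 159.86, 159.86, 180, 180, 180].

INTERFACE

Orientations are given as [roll, pitch, yaw] about the fixed x, y, z axes, in that order (R = Rz(yaw) Ry(pitch) Rx(roll)).
In Python, from station import ctrl gives the robot as it stands. The module is installed in compiled form; this text tells all that it offers.
- The arm moves only by the shell command python3 -m inch 'ROWS' [FORCE]. ROWS is text: rows parted by semicolons, each of 7 numbers parted by spaces: the turn, a rotation vector about the world's x, y, z in degrees, then the shift along the world's x, y, z in mm, then the closure, from 0 (fully open) to 1 (shut). In form: rx ry rz x y z gripper; .... A call has 1 to 12 rows; each row is the pose to reach, as a shift and turn from the pose commanded when the call began; what a row does not reach only later rows make up. A row lasts 1/12 s, in which the tool goes at most 41.7 mm and 7.16 degrees, less where a joint would pass 70% of its speed; a pose out of reach is approached as far as the arm can. A call with a gripper value outside its range is refused whole. The fingers move at their own pace and stop on an object; FORCE is the grip in N (left out, the last holds). Time passes only in rows, so rows that repeat a pose let the fingers close. It gives the time, the measured TCP pose, the force and the opening at its end, in the units of the state.
- ctrl.observe(): the state, without advancing time (a new reading comes with each control period).
- ctrl.capture(name): name is "scene" or "top" or "wrist"; returns the picture (420x560x3 uint8, red, green, blue); there is no depth.
- ctrl.camera_info(name): a dict with "camera_matrix" (3x3 intrinsics, pixels), "R" (3x3) and "t" (3): a world point X has camera coordinates R X + t. Camera axes: x right, y down, z forward; pixel columns grow to the right and rows downward; lengths in mm; the calibration is good to about 2 mm. A picture is of the moment at which its call begins: read the wrist's pose just before it. camera_info takes no time and is no camera call; for the wrist camera it gives the pose at the moment of the call.
- ctrl.sign_off(): hands the job in, once; it reports no verdict.
The state is a dict: "t": time; "q": joint angles; "joint_velocities": joint speeds; "effort": joint torques, N m; "position": TCP position; "eef_rot": TCP orientation; "contact_force": force on the tool from outside, world axes, zero at the start; "torque": the same for the moment, N m; "opening": finger opening in mm.
Only numpy, scipy, OpenCV 4.12 (cv2) and the standard library are available. Lean on these libraries where they do the work, as an engineer would, in place of code of your own. Each camera call takes 0.05 s, during which the arm holds its last target.

## Working session

There is one attempt and no reset: what is moved stays moved. The work goes in short steps, Python scripts to look and compute and a shell command to move; the robot and the scene stay as the last step left them, time stands still between calls to the robot, and variables do not carry over. Pictures are saved under pics/ and viewed, and the job is handed in when it is done.

```bash
mkdir -p pics
python3 - <<'E'
from station import ctrl
import cv2,numpy as np
s=ctrl.observe();print(s, ctrl.grasp_offset)
for n in("scene","top","wrist"):
    i=ctrl.camera_info(n);print(n,np.round(i["camera_matrix"],1).tolist(),np.round(i["R"],4).tolist(),np.round(i["t"],1).tolist())
    cv2.imwrite(f"pics/{n}0.png",ctrl.capture(n)[:,:,::-1])
E
```

```text
{'t': 0.0, 'q': array([65.45252689, 19.07373672, -3.70685977, 83.70670485,  1.23688162,
       77.34246601, -5.06913019]), 'joint_velocities': array([ 0.0231563 , -0.10659935,  0.0828365 , -0.10202641, -0.0523089 ,
        0.06160021,  0.10865847]), 'effort': array([ 1.76985413e-04, -6.25448155e+01,  4.86885582e-02, -3.91610670e+01,
        1.60707295e-02,  9.72649315e-03, -8.96295569e-05]), 'position': array([ 246.58885042, -573.88748794,  230.49087986]), 'eef_rot': array([-1.79916970e+02,  3.18197542e-03,  2.32550364e+01]), 'contact_force': array([ 0.03009609, -0.03799994, -1.34043641]), 'torque': array([ 0.0074983 , -0.00438339, -0.00257507]), 'opening': 85.46157870828054} 18.700000000000003
scene [[491.1, 0.0, 281.9], [0.0, 491.1, 215.2], [0.0, 0.0, 1.0]] [[0.8604, 0.5096, 0.0081], [0.4326, -0.7219, -0.5401], [-0.2694, 0.4682, -0.8416]] [-516.6, -210.1, 1188.2]
top [[408.4, 0.0, 275.9], [0.0, 408.4, 208.3], [0.0, 0.0, 1.0]] [[0.0027, -0.9987, 0.0511], [-0.9915, -0.0093, -0.1295], [0.1298, -0.0503, -0.9903]] [-33.9, 599.8, 763.8]
wrist [[335.6, 0.0, 274.3], [0.0, 335.6, 216.4], [0.0, 0.0, 1.0]] [[0.3946, -0.9188, -0.0014], [-0.8749, -0.3763, 0.3048], [-0.2806, -0.1191, -0.9524]] [-624.3, -39.6, 379.5]
```

View pics/scene0.png

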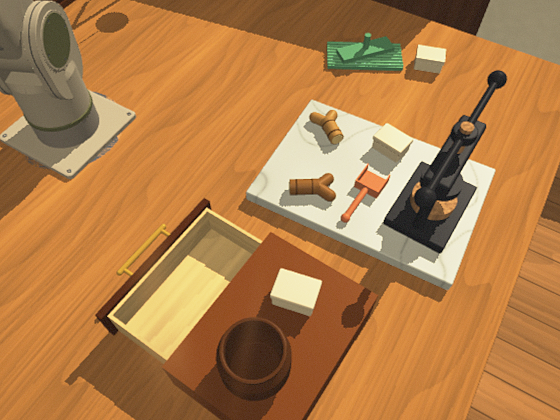

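View pics/top0.png

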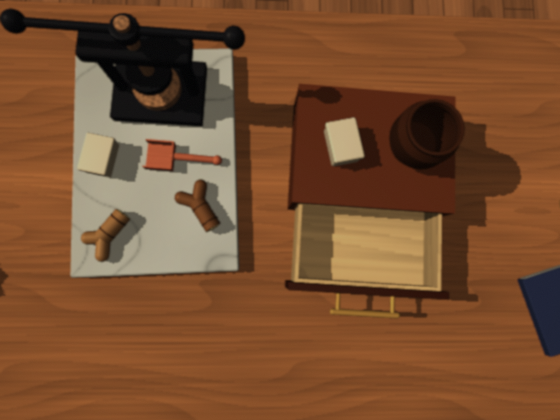

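View pics/wrist0.png

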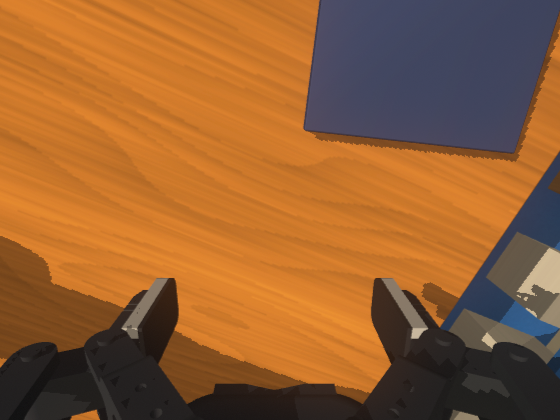

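The scene view shows the tan root near (327,126), the dark root near (313,186), the scoop near (365,190) and the open drawer near (185,280). In the top view the dark root is at about (200,205), the tan one at (105,235) and the drawer at (370,245). I'll enlarge both.

Run:
```python
import cv2,numpy as np
s=cv2.imread("pics/scene0.png");t=cv2.imread("pics/top0.png")
def crop(im,x,y,w,h,f,n):
    c=cv2.resize(im[y:y+h,x:x+w],None,fx=f,fy=f,interpolation=cv2.INTER_CUBIC)
    for k in range(0,w,10):
        cv2.putText(c,str(x+k),(k*f,8),0,.3,(255,0,255),1);cv2.line(c,(k*f,10),(k*f,14),(255,0,255),1)
    for k in range(0,h,10):
        cv2.putText(c,str(y+k),(0,k*f+4),0,.3,(255,0,255),1)
    cv2.imwrite(n,c)
crop(s,270,90,120,120,5,"pics/s1.png")
crop(t,70,170,160,100,5,"pics/t1.png")
crop(s,90,190,200,190,3,"pics/s2.png")
crop(t,280,180,180,145,4,"pics/t2.png")
```

```text
(no output)
```

View pics/s1.png

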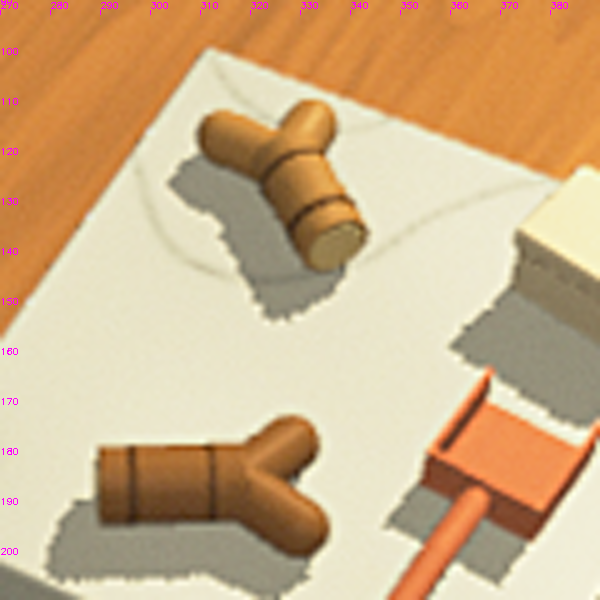

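View pics/t1.png

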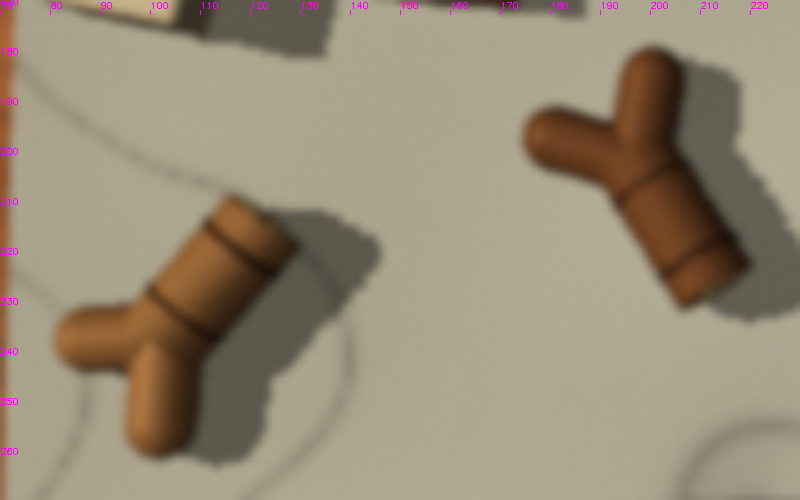

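View pics/s2.png

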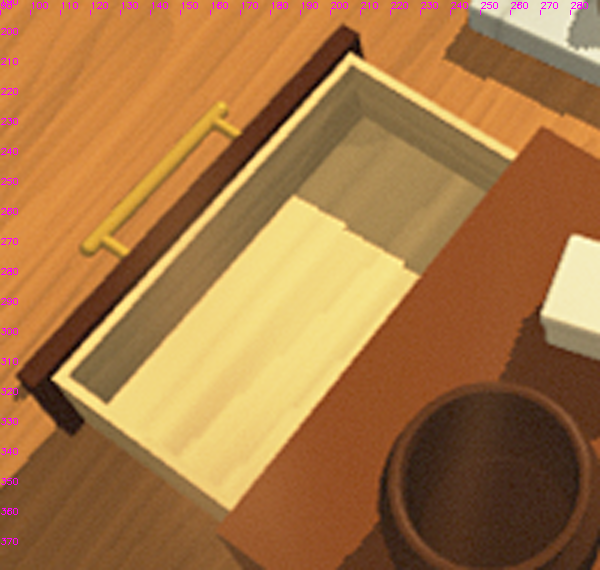

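View pics/t2.png

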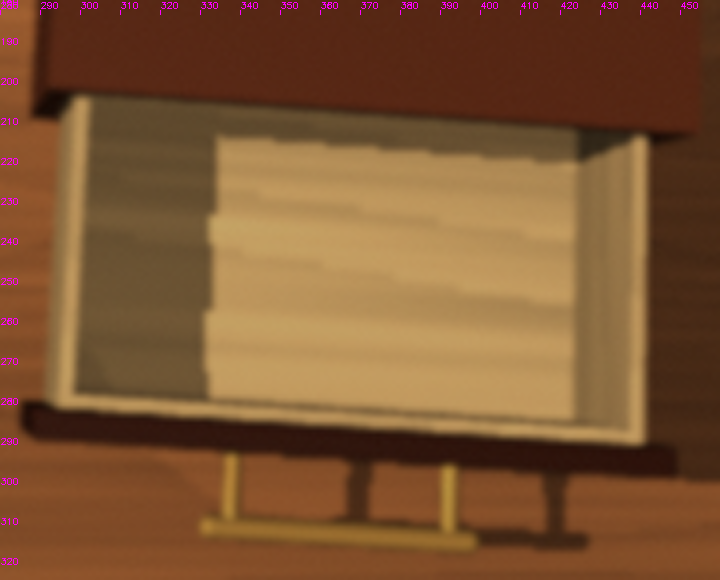

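```bash
cat > h.py <<'E'
from station import ctrl
import cv2,numpy as np
def P(n,i=None):
    i=i or ctrl.camera_info(n);return i["camera_matrix"]@np.c_[i["R"],i["t"]]
def tri(a,b,ps,pt):
    X=cv2.triangulatePoints(a,b,np.array(ps,float).reshape(2,1),np.array(pt,float).reshape(2,1))[:,0];X=X[:3]/X[3]
    e=[np.linalg.norm((lambda u:u[:2]/u[2])(M@np.r_[X,1])-p) for M,p in((a,ps),(b,pt))]
    return X,e
def onz(n,p,z,i=None):
    i=i or ctrl.camera_info(n);R=i["R"];t=i["t"];c=-R.T@t
    d=R.T@np.linalg.inv(i["camera_matrix"])@np.r_[p,1];return c+d*(z-c[2])/d[2]
def proj(n,X):
    u=P(n)@np.r_[X,1];return u[:2]/u[2]
E
python3 - <<'E'
from h import *
a=P("scene");b=P("top")
for k,(p,q) in dict(bcapL=((315,117),(101,255)),bcapR=((332,115),(86.5,237.5)),bcut=((336,139),(124,214)),
 acap1=((330,195),(200,185.5)),acap2=((328,179),(180.5,197)),acut=((290,187),(212.5,227)),
 h1=((163.5,225.7),(331,311.5)),h2=((120,271.7),(398,315.7)),p1=((205,199),(286,282)),p2=((96.7,316),(449,293)),
 roof1=((271,232.7),(290,202.5)),roof2=((163.3,369),(454,212)),slabnear=((312,100),(71,276)),slabn2=((247,196),(238,270))).items():
    X,e=tri(a,b,p,q);print(k,X.round(1),np.round(e,1))
for p in((245,194),): print(onz("scene",p,30))
E
```

```text
bcapL [509.5 302.5  42.4] [0.7 1.3]
bcapR [541.2 330.8  41.3] [0.3 0.5]
bcut [586.3 260.5  50.7] [0.5 0.9]
acap1 [644.7 119.9  45.2] [0.8 1.2]
acap2 [621.3 156.7  43.2] [0.5 0.9]
acut [563.1  93.3  47.6] [0.6 1. ]
h1 [ 406.6 -129.5   72.1] [0.7 1. ]
h2 [ 401.2 -251.2   77.7] [1.6 2.3]
p1 [456.9 -48.2 100.4] [1.5 2.3]
p2 [ 440.4 -339.4  104.7] [0.3 0.4]
roof1 [604.4 -51.3 103. ] [0.8 1.2]
roof2 [ 589.5 -353.5  107.2] [1.2 1.4]
slabnear [469.8 361.9  27.5] [0.7 1.4]
slabn2 [482.1  45.6  13.1] [1.1 1.8]
[484.668848    39.87923657  30.        ]
```

Triangulation from the two views:
- The root end caps sit at z≈43 and the cut faces at about 48, so the roots lie on the 30 mm slab.
- root_a: yaw about 33°, grip near (587,108).
- root_b: yaw about 137°, grip near (566,279).
- Chest: yaw about −3°, drawer open by about 144 mm.

Next I move above root_a.

```bash
python3 -m inch '0 0 1 28 57 0 0;0 0 2 46 93 0 0;0 0 3 64 129 0 0;0 0 4 82 165 0 0;0 0 5 100 201 0 0;0 0 6 118 237 0 0;0 0 7 136 273 0 0;0 0 8 154 309 0 0;0 0 9 172 345 0 0;0 0 9.5 190 381 0 0;0 0 9.5 208 417 0 0;0 0 9.5 226 453 0 0' 40
```

```text
t: 1.15
position: [470.3, -124.9, 231.4]
eef_rot: [180.0, -0.0, 32.7]
contact_force: [1.0, -0.2, -1.0]
opening: 85.6
```

```bash
python3 -m inch '0 0 0 17 34 -10 0;0 0 0 34 68 -20 0;0 0 0 51 102 -30 0;0 0 0 68 136 -40 0;0 0 0 85 170 -50 0;0 0 0 100 204 -60 0;0 0 0 114 230 -70 0;0 0 0 114 230 -70 0;0 0 0 114 230 -70 0'
python3 - <<'E'
from h import *
i=ctrl.camera_info("wrist");im=ctrl.capture("wrist")[:,:,::-1].copy()
s=ctrl.observe();print(s["position"],s["eef_rot"],s["contact_force"])
def pr(X):
    c=i["R"]@X+i["t"];u=i["camera_matrix"]@c;return tuple(int(v) for v in (u[:2]/u[2]).round())
for X in ((563.1,93.3,47),(586.6,108.5,47),(644.7,119.9,43),(621.3,156.7,43)): cv2.drawMarker(im,pr(np.array(X)),(255,0,255),0,10,1);print(pr(np.array(X)))
cv2.imwrite("pics/w1.png",im)
E
```

```text
t: 1.9
position: [583.4, 105.1, 160.1]
eef_rot: [-179.9, 0.1, 32.9]
contact_force: [0.7, -0.4, -0.1]
opening: 85.4
[583.67017438 103.25371856 160.7476346 ] [-1.79970112e+02  6.23655089e-02  3.28020246e+01] [ 0.2169983  -0.45727579  0.46159067]
(273, 239)
(273, 206)
(302, 135)
(244, 134)
```

View pics/w1.png

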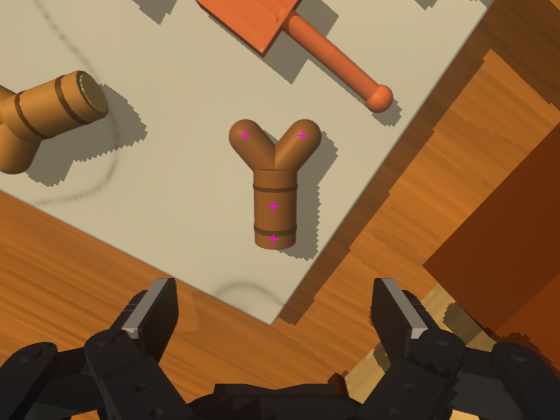

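The wrist view shows root_a upright at about (275,190), and the projected marks lie on it to within 2 px. Descending part way.

```bash
python3 -m inch '0 0 0 0 0 -30 0;0 0 0 0 0 -60 0;0 0 0 0 0 -85 0;0 0 0 0 0 -95 0;0 0 0 0 0 -95 0;0 0 0 0 0 -95 0'
python3 - <<'E'
from h import *
print(ctrl.observe()["position"],ctrl.camera_info("wrist")["t"]);
i=ctrl.camera_info("wrist");print(-i["R"].T@i["t"])
E
```

```text
t: 2.45
position: [584.4, 102.3, 67.4]
eef_rot: [180.0, -0.0, 32.7]
contact_force: [-0.7, 0.2, 1.0]
opening: 85.4
[584.36863248 102.29960645  67.35187598] [-229.34224071  531.63924171  389.57851378]
[649.85238003 144.41185629 209.39595274]
```

```bash
python3 -m inch '0 0 0 2.5 6 -12 0;0 0 0 2.5 6 -24 0;0 0 0 2.5 6 -36 0;0 0 0 2.5 6 -36 0.5;0 0 0 2.5 6 -36 1;0 0 0 2.5 6 -36 1;0 0 0 2.5 6 -36 1;0 0 0 2.5 6 -36 1;0 0 0 2.5 6 -36 1;0 0 0 2.5 6 -36 1;0 0 0 2.5 6 -36 1' 45
```

```text
t: 3.37
position: [587.0, 109.2, 31.1]
eef_rot: [180.0, -0.1, 32.7]
contact_force: [-0.8, -0.5, 5.8]
opening: 32.8
```

```bash
python3 -m inch '0 0 0 0 0 25 1;0 0 0 0 0 60 1;0 0 0 0 0 95 1;0 0 -3 -6 -20 120 1;0 0 -9 -14 -46 130 1;0 0 -15 -24 -80 130 1;0 0 -21 -34 -113 130 1;0 0 -27 -44 -146 130 1;0 0 -33 -54 -179 130 1;0 0 -36 -64 -212 130 1;0 0 -36 -72 -236 130 1;0 0 -36 -74 -244 125 1'
```

```text
t: 4.37
position: [511.2, -139.8, 155.9]
eef_rot: [179.9, -0.0, -3.6]
contact_force: [0.4, -0.7, 0.5]
opening: 32.4
```

```bash
python3 -m inch '0 0 0 0 0 0 1;0 0 0 0 0 0 1'
python3 - <<'E'
from h import *
s=ctrl.observe();print(s["position"],s["eef_rot"],s["opening"])
i=ctrl.camera_info("wrist");im=ctrl.capture("wrist")[:,:,::-1].copy()
cv2.imwrite("pics/w2.png",im)
E
```

```text
t: 4.53
position: [512.4, -134.0, 155.1]
eef_rot: [-180.0, 0.0, -3.2]
contact_force: [0.1, 0.3, -0.5]
opening: 32.6
[ 512.41518059 -134.01346744  155.05691317] [-1.79964772e+02  2.58562518e-02 -3.23704590e+00] 32.5991642753177
```

View pics/w2.png

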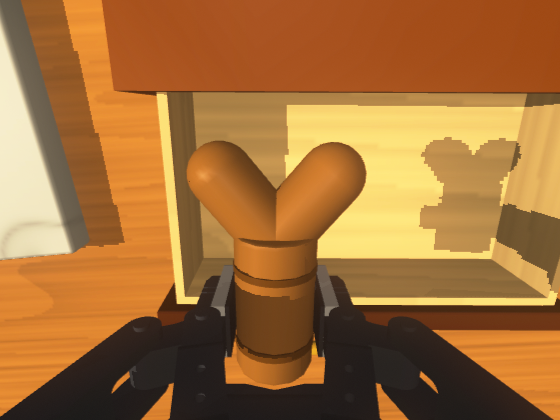

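The wrist view shows root_a held firmly (opening 32.6), hovering over the drawer's left half with the walls clear. Lowering and releasing it.

```bash
python3 -m inch '0 0 0 1 -3 -40 1;0 0 0 1 -3 -75 1;0 0 0 1 -3 -105 1;0 0 0 1 -3 -120 1;0 0 0 1 -3 -127 1;0 0 0 1 -3 -127 1;0 0 0 1 -3 -127 1'
```

```text
t: 5.17
position: [514.4, -136.8, 29.2]
eef_rot: [-180.0, -0.1, -3.2]
contact_force: [0.4, -0.6, -1.0]
opening: 32.5
```

```bash
python3 -m inch '0 0 0 0 0 -4 1;0 0 0 0 0 -5 1;0 0 0 0 0 -5 0.6;0 0 0 0 0 -5 0.35;0 0 0 0 0 -5 0.35;0 0 0 0 0 -5 0.35;0 0 0 0 0 15 0.35;0 0 0 0 0 50 0.35;0 0 0 0 0 88 0.35;0 0 0 0 0 125 0.35;0 0 0 0 0 130 0'
python3 - <<'E'
from h import *
i=ctrl.camera_info("wrist");im=ctrl.capture("wrist")[:,:,::-1].copy()
cv2.imwrite("pics/w3.png",im)
E
```

```text
t: 6.08
position: [516.5, -138.2, 165.1]
eef_rot: [179.9, -0.5, -3.2]
contact_force: [1.1, -0.3, 0.4]
opening: 66.0
```

View pics/w3.png

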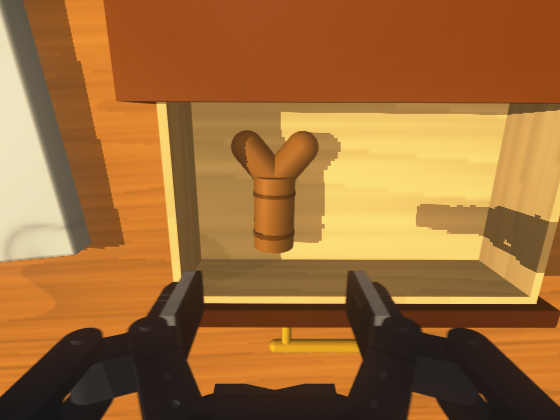

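root_a lies inside the drawer at about (270,190), clear of the roof and walls. Now to root_b.

```bash
python3 -m inch '0 0 7 4 30 0 0;0 0 14 8 65 0 0;0 0 21 13 100 0 0;0 0 28 17 135 0 0;0 0 35 21 170 0 0;0 0 42 25 205 0 0;0 0 49 30 240 0 0;0 0 56 34 275 0 0;0 0 63 38 310 0 0;0 0 70 43 345 0 0;0 0 77 47 380 0 0;0 0 84 51 405 0 0'
```

```text
t: 7.13
position: [563.3, 270.5, 157.1]
eef_rot: [-179.9, -0.0, 81.2]
contact_force: [0.1, 0.1, -0.3]
opening: 85.4
```

```bash
python3 -m inch '0 0 7 1 5 0 0;0 0 14 1 10 0 0;0 0 21 1 10 0 0;0 0 28 1 10 0 0;0 0 35 1 10 0 0;0 0 42 1 10 0 0;0 0 49 1 10 0 0;0 0 56 1 10 0 0;0 0 56 1 10 0 0;0 0 56 1 10 0 0'
python3 - <<'E'
from h import *
print(ctrl.observe()["q"])
i=ctrl.camera_info("wrist");im=ctrl.capture("wrist")[:,:,::-1].copy()
def pr(X):
    c=i["R"]@X+i["t"];u=i["camera_matrix"]@c;return tuple(int(v) for v in (u[:2]/u[2]).round())
for X in ((586.3,260.5,47),(565.7,279.5,47),(509.5,302.5,43),(541.2,330.8,43)): cv2.drawMarker(im,pr(np.array(X)),(255,0,255),0,10,1);print(pr(np.array(X)))
cv2.imwrite("pics/w4.png",im)
E
```

```text
t: 7.97
position: [565.1, 277.0, 157.3]
eef_rot: [-179.9, -0.1, 136.5]
contact_force: [-0.1, 0.3, 0.9]
opening: 85.2
[  9.95023208  33.29743894 -56.05856698  86.1116323   27.98428994
  75.62123014  -2.22053669]
(278, 245)
(277, 212)
(248, 138)
(305, 142)
```

View pics/w4.png

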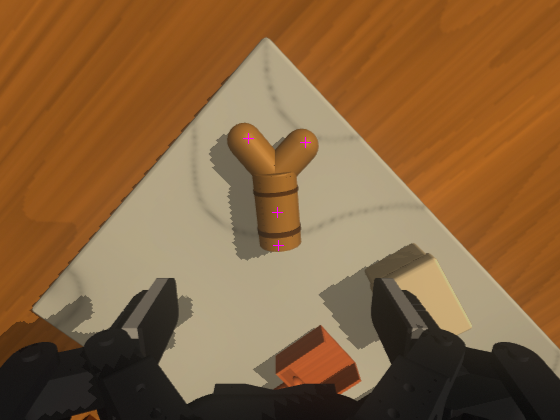

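The wrist view shows root_b at about (276,190), turned about 3° from the marks. The pill box is at (420,290), so I'll check its clearance from the right finger.

Run:
```python
from h import *
i=ctrl.camera_info("wrist")
c=onz("wrist",(280,243),47);a=onz("wrist",(242.5,138),43);b=onz("wrist",(304.5,143),43)
d=(a+b)/2-c;d[2]=0;L=np.linalg.norm(d);d/=L
print(c,a,b,L,np.degrees(np.arctan2(d[1],d[0])),"grip",c+28*d)
print("shaft centre",onz("wrist",(278,212),47))
for p in((366,270),(415,245),(434,257),(471,322)):print("pill",onz("wrist",p,71),onz("wrist",p,30))
print("scoop",onz("wrist",(320,327),50))
```

```text
[586.49368928 262.89670371  47.        ] [506.91837618 299.30210354  43.        ] [541.51754982 330.44171751  43.        ] 81.1152772745853 140.15168664321507 grip [564.99687149 280.83790837  47.        ]
shaft centre [566.28157902 279.72570398  47.        ]
pill [639.60521521 301.32839661  71.        ] [663.05078563 296.07312467  30.        ]
pill [648.47403256 340.18132764  71.        ] [673.51039648 341.89507852  30.        ]
pill [665.99399308 344.68532763  71.        ] [694.17289995 347.2069578   30.        ]
pill [732.59230634 333.1151989   71.        ] [772.71690565 333.56150326  30.        ]
scoop [667.00409018 235.03843326  50.        ]
```

```bash
python3 -m inch '0 0 1 0.5 3.5 -35 0;0 0 3 0.5 3.5 -70 0;0 0 3.3 0.5 3.5 -95 0;0 0 3.3 0.5 3.5 -110 0;0 0 3.3 0.5 3.5 -120 0;0 0 3.3 0.5 3.5 -126 0;0 0 3.3 0.5 3.5 -126 0'
```

```text
t: 8.6
position: [565.9, 280.7, 32.1]
eef_rot: [-180.0, -0.0, 140.0]
contact_force: [-1.5, -1.1, 0.2]
opening: 85.2
```

```bash
python3 -m inch '0 0 0 0 0 0 0.5;0 0 0 0 0 0 1;0 0 0 0 0 0 1;0 0 0 0 0 0 1;0 0 0 0 0 0 1;0 0 0 0 0 0 1;0 0 0 0 0 0 1;0 0 0 0 0 0 1' 45
```

```text
t: 9.27
position: [566.5, 280.9, 33.4]
eef_rot: [179.9, 0.0, 140.0]
contact_force: [-0.7, -0.1, 5.5]
opening: 32.7
```

```bash
python3 -m inch '0 0 0 0 0 25 1;0 0 0 0 0 60 1;0 0 0 0 0 95 1;0 0 1 -1 -20 120 1;0 0 4 -3 -58 125 1;0 0 7 -5 -96 125 1;0 0 10 -7 -134 125 1;0 0 13 -9 -172 125 1;0 0 16 -11 -210 125 1;0 0 19 -13 -248 125 1;0 0 22 -14 -286 125 1;0 0 25 -15 -324 125 1'
```

```text
t: 10.27
position: [550.5, -45.3, 157.7]
eef_rot: [-180.0, 0.0, 165.2]
contact_force: [-0.1, 0.0, 0.1]
opening: 32.7
```

```bash
python3 -m inch '0 0 2 -2 -38 0 1;0 0 4 -4 -76 0 1;0 0 6 -6 -114 0 1;0 0 8 -8 -150 0 1;0 0 10 -9 -180 0 1;0 0 12 -10 -202 0 1;0 0 12 -10 -214 0 1;0 0 12 -10 -214 0 1;0 0 12 -10 -214 0 1'
python3 - <<'E'
from h import *
s=ctrl.observe();print(s["position"],s["eef_rot"],s["opening"],s["q"])
cv2.imwrite("pics/w5.png",ctrl.capture("wrist")[:,:,::-1])
cv2.imwrite("pics/s5.png",ctrl.capture("scene")[:,:,::-1])
E
```

```text
t: 11.02
position: [541.2, -256.3, 157.4]
eef_rot: [179.9, 0.0, 177.0]
contact_force: [-0.7, 1.4, -0.5]
opening: 32.7
[ 541.15719252 -256.32957886  157.40394212] [1.79943423e+02 1.16251422e-02 1.76998060e+02] 32.661549197381106 [ 67.50542153  32.09405036 -62.47537776  90.87643791  29.13445412
  75.00734445  87.89781583]
```

View pics/w5.png

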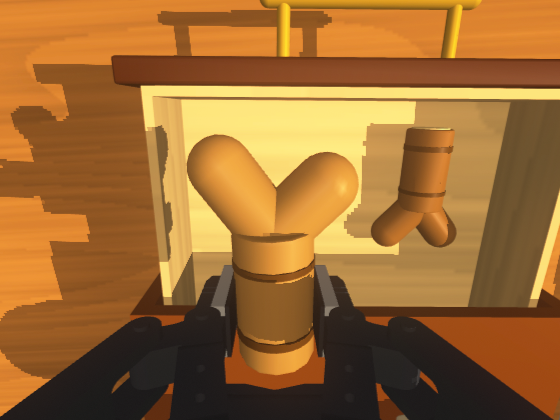

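View pics/s5.png

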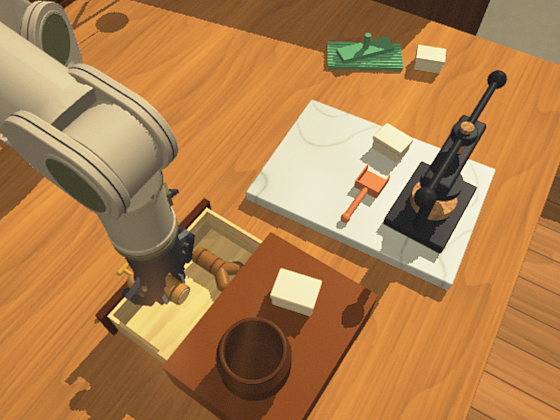

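The wrist view shows root_b held over the free half, with root_a at about (420,190). I'll check where the roof edge and walls are before lowering.

```bash
python3 - <<'E'
from h import *
for n,p,z in(("roof",(450,313),110),("roofL",(135,312),110),("panel inner top",(300,95),98),("floor-left edge front",(183,100),22),("wall left top",(150,95),88),("wall right top",(540,300),88)):print(n,onz("wrist",p,z))
E
python3 -m inch '0 0 0 0 -1 -40 1;0 0 0 0 -1 -75 1;0 0 0 0 -1 -100 1;0 0 0 0 -1 -115 1;0 0 0 0 -1 -122 1;0 0 0 0 -1 -122 1'
```

```text
roof [ 595.894819   -142.78245138  110.        ]
roofL [ 584.91793597 -348.10006527  110.        ]
panel inner top [ 456.64991333 -236.23296812   98.        ]
floor-left edge front [ 453.15544668 -322.04132513   22.        ]
wall left top [ 451.90069884 -324.3831402    88.        ]
wall right top [603.57740503 -66.71736142  88.        ]
t: 11.62
position: [540.9, -257.1, 34.8]
eef_rot: [179.9, -0.1, 177.1]
contact_force: [0.4, -0.4, 0.1]
opening: 32.3
```

```bash
python3 -m inch '0 0 0 0 0 -4 1;0 0 0 0 0 -8 1;0 0 0 0 0 -8 0.6;0 0 0 0 0 -8 0.35;0 0 0 0 0 -8 0.35;0 0 0 0 0 -8 0.35;0 0 0 0 0 12 0.35;0 0 0 0 0 50 0.35;0 0 0 0 0 88 0.35;0 0 0 0 0 125 0.35;0 0 0 0 0 140 0.5'
python3 - <<'E'
from h import *
cv2.imwrite("pics/w6.png",ctrl.capture("wrist")[:,:,::-1])
E
```

```text
t: 12.53
position: [542.8, -258.3, 180.7]
eef_rot: [-179.9, 0.3, 177.1]
contact_force: [1.2, 0.4, 1.1]
opening: 44.9
```

View pics/w6.png

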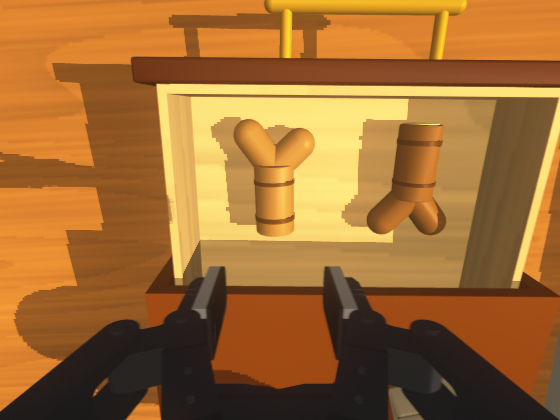

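Both roots are in the drawer: tan at (270,180), dark at (412,180). Moving in front of the handle with the fingers shut.

```bash
python3 -m inch '0 0 0 -30 8 0 1;0 0 0 -65 16 0 1;0 0 0 -100 25 0 1;0 0 0 -135 34 0 1;0 0 0 -160 40 0 1;0 0 0 -176 43 0 1;0 0 0 -176 43 0 1;0 0 0 -176 43 0 1'
python3 - <<'E'
from h import *
print(ctrl.observe()["q"])
cv2.imwrite("pics/w7.png",ctrl.capture("wrist")[:,:,::-1])
E
```

```text
t: 13.25
position: [362.7, -216.1, 174.6]
eef_rot: [-179.8, -0.2, 176.9]
contact_force: [0.2, 0.1, -0.1]
opening: -0.0
[107.04993966  -4.64620249 -77.62346514 113.82234206  -4.6082106
  67.32328899 118.12130374]
```

View pics/w7.png

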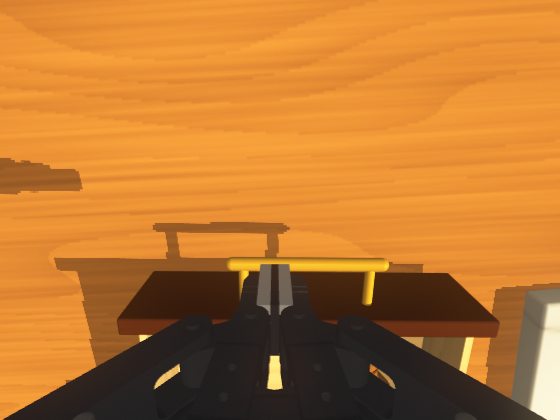

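```bash
python3 - <<'E'
from h import *
for p in((232,265),(384,265)):print(onz("wrist",p,75),onz("wrist",p,60))
print(proj("scene",np.array([404,-190,75])))
E
python3 -m inch '0 0 0 8 -3 -15 1;0 0 0 10 -5 -30 1;0 0 0 12 -5 -45 1;0 0 0 12 -5 -45 1'; python3 -c "
from h import *
print(ctrl.observe()['q'],ctrl.observe()['position'])"
```

```text
[ 401.43779018 -252.53273307   75.        ] [ 408.55855022 -255.0646141    60.        ]
[ 407.77521918 -132.17296372   75.        ] [ 415.28829082 -127.25410523   60.        ]
[141.47359136 247.70043335]
t: 13.63
position: [377.2, -219.1, 128.0]
eef_rot: [179.7, -0.0, 177.1]
contact_force: [-2.4, 0.2, -0.3]
opening: 0.1
[ 98.97847917  11.26069096 -78.11124391 115.20961054  12.05834171
  63.08330925 102.67629683] [ 377.23605671 -219.07878346  128.02665923]
```

```bash
python3 -m inch '0 0 0 -4 0 -10 1;0 0 0 -5 0 -25 1;0 0 0 -5 0 -40 1;0 0 0 -5 0 -55 1;0 0 0 -5 0 -70 1;0 0 0 -5 0 -75 1;0 0 0 -5 0 -75 1'; python3 -c "
from h import *
print(ctrl.observe()['q'],ctrl.observe()['position'])"
```

```text
t: 14.22
position: [371.7, -219.8, 54.8]
eef_rot: [179.9, -0.0, 177.1]
contact_force: [0.2, 0.1, 0.6]
opening: -0.2
[ 89.61904663  18.98608226 -70.37176612 119.87467545  21.72333846
  55.5880589   94.66501466] [ 371.74327551 -219.81478792   54.83837846]
```

```bash
python3 -m inch '0 0 0 5 0 0 1;0 0 0 12 -0.5 0 1;0 0 0 20 -1 0 1;0 0 0 29 -1.5 0 1;0 0 0 39 -2 0 1;0 0 0 50 -2.5 0 1;0 0 0 61 -3 0 1;0 0 0 72 -3.5 0 1;0 0 0 83 -4 0 1;0 0 0 94 -5 0 1;0 0 0 105 -5.5 0 1;0 0 0 115 -6 0 1'
```

```text
t: 15.22
position: [488.1, -227.1, 56.5]
eef_rot: [-180.0, 0.1, 177.0]
contact_force: [-0.8, -1.3, 0.7]
opening: 0.1
```

```bash
python3 -m inch '0 0 0 8 -0.5 0 1;0 0 0 15 -1 0 1;0 0 0 21 -1 0 1;0 0 0 26 -1.5 0 1;0 0 0 30 -1.5 0 1;0 0 0 33 -2 0 1;0 0 0 33 -2 0 1'
python3 - <<'E'
from h import *
cv2.imwrite("pics/s8.png",ctrl.capture("scene")[:,:,::-1])
E
```

```text
t: 15.8
position: [520.5, -228.2, 55.4]
eef_rot: [180.0, 0.0, 177.1]
contact_force: [-0.1, -0.1, 0.6]
opening: 0.2
```

View pics/s8.png

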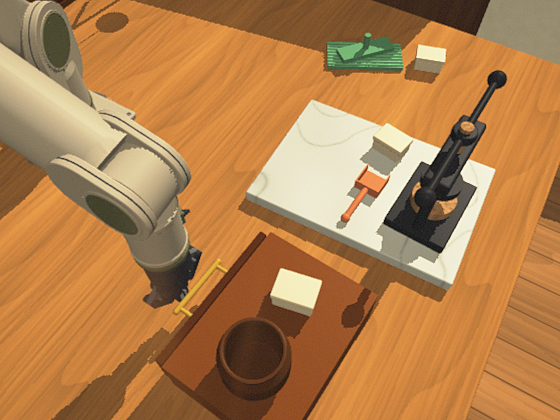

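The drawer is nearly shut. I'll make small pushes until the force rises.

```bash
python3 -m inch '0 0 0 2 0 0 1;0 0 0 4 0 0 1;0 0 0 5 0 0 1;0 0 0 5 0 0 1'; python3 -m inch '0 0 0 2 0 0 1;0 0 0 4 0 0 1;0 0 0 4 0 0 1'
```

```text
t: 16.18
position: [525.0, -228.4, 55.3]
eef_rot: [180.0, 0.0, 177.0]
contact_force: [0.1, -1.0, 1.0]
opening: 0.1
t: 16.43
position: [527.6, -228.5, 55.1]
eef_rot: [-180.0, -0.2, 177.0]
contact_force: [-8.6, -0.6, 4.5]
opening: -0.1
```

```bash
python3 -m inch '0 0 0 1 0 0 1;0 0 0 1 0 0 1;0 0 0 1 0 0 1'; python3 -m inch '0 0 0 1 0 0 1;0 0 0 1 0 0 1;0 0 0 1 0 0 1'
```

```text
t: 16.68
position: [527.7, -228.5, 55.0]
eef_rot: [-180.0, -0.3, 177.0]
contact_force: [-14.4, 0.8, 9.4]
opening: 0.1
t: 16.93
position: [527.7, -228.6, 54.9]
eef_rot: [-180.0, -0.4, 177.0]
contact_force: [-19.9, 1.6, 13.4]
opening: 0.1
```

```bash
python3 -m inch '0 0 0 -6 0 0 1;0 0 0 -20 0 0 1;0 0 0 -45 0 0 1;0 0 0 -70 0 20 1;0 0 0 -85 0 50 1;0 0 0 -85 0 85 1;0 0 0 -85 0 120 1;0 0 0 -85 -30 140 1;0 0 0 -85 -65 150 1;0 0 0 -85 -100 150 1;0 0 0 -85 -100 150 1;0 0 0 -85 -100 150 1'
python3 - <<'E'
from h import *
for n in("scene","top"):
    cv2.imwrite(f"pics/{n}9.png",ctrl.capture(n)[:,:,::-1])
s=cv2.imread("pics/scene9.png");t=cv2.imread("pics/top9.png")
cv2.imwrite("pics/s9c.png",cv2.resize(s[210:400,130:330],None,fx=3,fy=3,interpolation=2))
cv2.imwrite("pics/t9c.png",cv2.resize(t[70:270,270:470],None,fx=3,fy=3,interpolation=2))
E
```

```text
t: 17.93
position: [445.7, -330.2, 205.1]
eef_rot: [179.9, 0.0, 176.9]
contact_force: [0.1, 1.4, -0.2]
opening: -0.4
```

View pics/s9c.png

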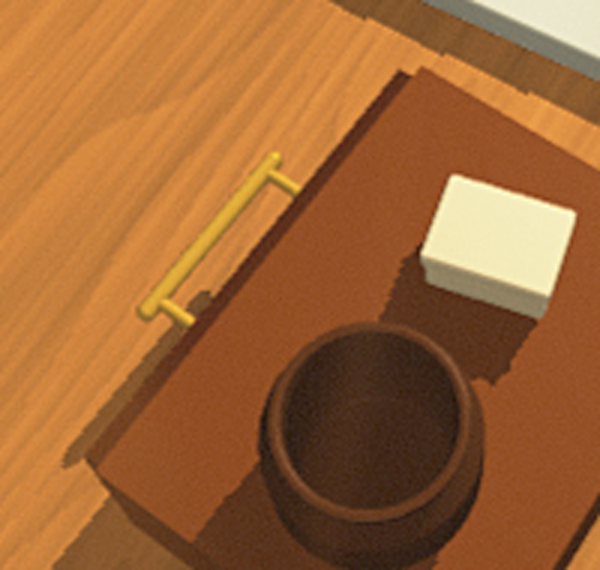

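View pics/t9c.png

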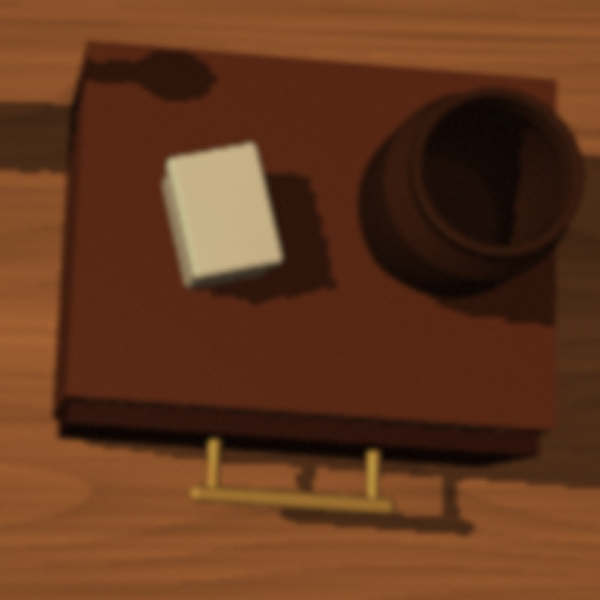

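View pics/top9.png

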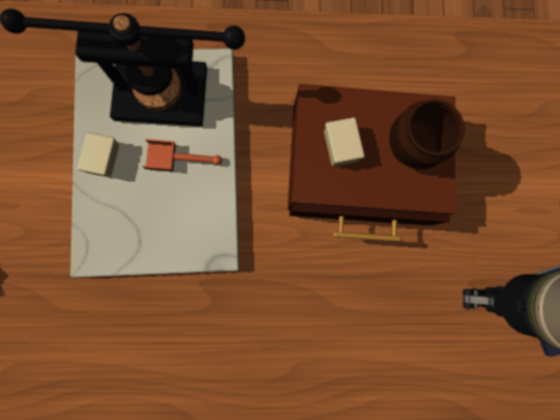

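Run:
```python
from h import *
a=P("scene");b=P("top")
for p,q in(((221.7,262.7),(335,234)),((179,313.3),(400,238.7))):print(tri(a,b,p,q))
```

```text
(array([ 549.7628904 , -138.73203082,   73.0422561 ]), [np.float64(0.8841916068429259), np.float64(1.2656193565025975)])
(array([ 542.56361488, -260.44243636,   77.64727415]), [np.float64(1.5638430407492945), np.float64(2.0803189309195105)])
```

```bash
python3 -c "
from station import ctrl
print(ctrl.observe()['contact_force'],ctrl.sign_off())"
```

```text
the job is handed in; nothing more can be done
[ 0.66556301 -0.09778014 -0.16854671] None
```

Both root ends are in the drawer of the camphor chest and the drawer is pushed shut. I handed the job in at about 18 s, with the arm clear of everything.

- **Roots:** I placed root_a in the half of the drawer nearer the slab and root_b beside it. A wrist picture taken before closing showed both on the drawer floor, clear of the roof and walls.
- **Drawer:** I pushed the handle until it met a firm stop. The force rose from 9 to 20 N with no further movement.
- **Last pictures:** These showed the slab cleared of roots. The scoop, both pill boxes and the crock look where they were at the start; I judged that by eye.
- **Small disagreement:** The handle measured about 546 mm in x, against about 548 mm expected for a fully shut drawer. That is within the 2 mm calibration accuracy. I took the firm stop as the deciding check and did not measure the gap separately.

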